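# Tighten the drill head's retaining ring and fit the shaft spacers

## Task

Refit the bench drill's drive head: take the two-pin spanner from its wooden block, fit both pins in the holes of the recessed brass ring and turn the ring clockwise until it is hard against its stop (red lines meeting; it takes several strokes), then put the spanner back upright in its block, pins fully in. Slide every copper spacer on the bench down over the upright shaft so that they lie flat in one stack. Turn the ring only with the spanner, not with the fingers, and leave the other things on the bench where they are.

Things in the scene. Friction and masses are not known exactly. Their poses are not given: they have to be found in the camera images.
- retainer (a joint): Turn of the recessed brass retaining ring in the round aluminium bearing cartridge, in rad: grows as the ring turns clockwise seen from above; starts 0.4 to 1.2; 4.00 is its hard stop, fully tight, where the red line on the ring meets the red line on the collar. Stiff, about 0.15 N m, and stays where it is left.
- ring_center (a point): The retaining ring; origin centre of its top face, x along the line through its two pin holes, z up. Holes 8.5 mm wide, 19 mm either side of the centre, through the 8 mm ring, 10 mm free below; the 19 mm middle hole is only the bore. The face lies 8 mm below the rim of the collar, in a round mouth 59 mm across. Collar 92 mm outside, rim 40 mm above the table.
- spanner: Two-pin spanner, 0.14 kg, upright in its block. Origin midway between the pin tips, z up the handle, x from pin to pin. 5 mm pins at x = 19 and -19 mm, z 0 to 10, tips slightly tapered; foot bar 48 (x) by 18 (y) mm, z 10 to 20; square red handle 18 by 18 mm, sides along x and y, z 20 to 100: grip about z = 75 from above on either pair of sides. Half a turn about z fits as well.
- stand_top (a point): Centre of the top face of the spanner's fixed wooden parking block (85 by 55 by 22 mm high; x along its long side). Two holes, 8.5 mm wide and 14 mm deep, 19 mm either side of this point along x; parked, the spanner's foot bar lies on this face, its origin 10 mm below it.
- shaft_foot (a point): Foot of the upright steel shaft on the drive head, on the plate's top face 12 mm above the table; z up along the shaft. Shaft 15 mm in diameter, 72 mm tall, the last 6 mm tapering to 8 mm. It stands 130 mm from the ring's centre.
- head: Blue drive head plate, fixed, 140 (x) by 250 (y) by 12 mm, origin centre of its underside on the table. Cartridge and retaining ring centred at y = +65 mm, shaft at y = -65 mm.
- spacer1: Copper-coloured spacer ring, 44 mm outside diameter, 18 mm bore, 12 mm thick, 50 g, lying flat on the table; origin at the centre of its underside, z along its axis. Three to five such spacers are present; an absent one reads None.
- spacer2: Copper-coloured spacer ring, 44 mm outside diameter, 18 mm bore, 12 mm thick, 50 g, lying flat on the table; origin at the centre of its underside, z along its axis. Three to five such spacers are present; an absent one reads None.
- spacer3: Copper-coloured spacer ring, 44 mm outside diameter, 18 mm bore, 12 mm thick, 50 g, lying flat on the table; origin at the centre of its underside, z along its axis. Three to five such spacers are present; an absent one reads None.
- spacer4: Copper-coloured spacer ring, 44 mm outside diameter, 18 mm bore, 12 mm thick, 50 g, lying flat on the table; origin at the centre of its underside, z along its axis. Three to five such spacers are present; an absent one reads None.
- spacer5: Copper-coloured spacer ring, 44 mm outside diameter, 18 mm bore, 12 mm thick, 50 g, lying flat on the table; origin at the centre of its underside, z along its axis. Three to five such spacers are present; an absent one reads None.
- screwdriver: Screwdriver lying near the robot, 180 mm long; a bystander, not to be moved.
- jar: Amber jar, 48 mm diameter, 50 mm tall; a bystander, origin on it near its underside, not to be moved.
- tin: Green tin, 44 mm diameter, 30 mm tall; a bystander, origin on it near its underside, not to be moved.
- reel: Yellow reel, 64 mm diameter, 46 mm tall; a bystander, origin on it near its underside, not to be moved.
- meter: Yellow hand multimeter lying flat, 160 by 80 by 40 mm; a bystander, origin on it near its underside, not to be moved.
Things that resemble listed ones, but are neither listed nor needed, are in the scene too. What is shaped like the spanner but blue or turquoise is not meant.

How it is judged:
On the way, in this order (a step that is already met when the one before it is completed fails the run):
1. the ring is turned to its stop (over 3.9 rad) while the spanner's pins are in its holes (value of joint retainer above 3.9 rad and horizontal distance between spanner and ring_center below 0.006 m and z of spanner in the frame of ring_center below -0.003 m), for 0.1 s.
2. the spanner is back upright in its block, pins fully in, and let go (horizontal distance between spanner and stand_top below 0.006 m and z of spanner in the frame of stand_top below -0.007 m and angle between spanner's own z axis and vertical below 0.12 rad and contact force between the fingers and spanner below 0.1 N), for 0.2 s.
At the end, for the whole second after the job is handed in: The ring stands past 3.9 rad; the spanner is upright (0.12 rad) in its block, within 6 mm of its place and its pins at least 7 mm deep; every spacer present is on the shaft, centred within 5 mm, flat either way up (0.12 rad), its underside less than 52 mm above the plate; all at rest (value of joint retainer above 3.9 rad and horizontal distance between spanner and stand_top below 0.006 m and z of spanner in the frame of stand_top below -0.007 m and angle between spanner's own z axis and vertical below 0.12 rad and linear speed of each of spanner, spacer1, spacer2, spacer3, spacer4, spacer5 below 0.03 m/s and horizontal distance between each of spacer1, spacer2, spacer3, spacer4, spacer5 and shaft_foot below 0.005 m and ((angle between spacer1's own z axis and vertical below 0.12 rad and z of spacer1 in the frame of shaft_foot below 0.052 m) or (angle between spacer1's own z axis and vertical above 3.02 rad and z of spacer1 in the frame of shaft_foot below 0.064 m)) and ((angle between spacer2's own z axis and vertical below 0.12 rad and z of spacer2 in the frame of shaft_foot below 0.052 m) or (angle between spacer2's own z axis and vertical above 3.02 rad and z of spacer2 in the frame of shaft_foot below 0.064 m)) and ((angle between spacer3's own z axis and vertical below 0.12 rad and z of spacer3 in the frame of shaft_foot below 0.052 m) or (angle between spacer3's own z axis and vertical above 3.02 rad and z of spacer3 in the frame of shaft_foot below 0.064 m)) and ((angle between spacer4's own z axis and vertical below 0.12 rad and z of spacer4 in the frame of shaft_foot below 0.052 m) or (angle between spacer4's own z axis and vertical above 3.02 rad and z of spacer4 in the frame of shaft_foot below 0.064 m)) and ((angle between spacer5's own z axis and vertical below 0.12 rad and z of spacer5 in the frame of shaft_foot below 0.052 m) or (angle between spacer5's own z axis and vertical above 3.02 rad and z of spacer5 in the frame of shaft_foot below 0.064 m))); the robot touches nothing.
It fails at once if the fingers push on the retaining ring (contact force between the fingers and retainer above 2 N).
It fails at once if another thing on the bench is moved by more than 5 cm (distance of any of screwdriver, jar, tin, reel, meter from where it was at the start of the episode above 0.05 m).
Of spacer1, spacer2, spacer3, spacer4, spacer5 only 3 to 5 are there at a start; the rules pass over those that are not, and their reading is None.
At some moment in a run one of spacer1, spacer2, spacer3, spacer4, spacer5 may be knocked a few centimetres aside while the robot is not near it.
It also fails if it takes over 210 s, if anything falls off the work surface, if the arm or the gripper's body presses on something with over 40 N, if the wrist force passes 120 N, or if a joint passes its speed limit or range.

## Robot

A 6-joint arm with a two-finger parallel gripper is mounted at the origin on the work surface. World frame = base frame: x ahead of the robot, y to its left, z up, the work surface at z = 0. Lengths are in m, angles in rad, forces in N, time in s.
With the tool pointing down it reaches from about 0.3 to 0.875 m from the base axis. Payload 6.4 kg.
Tool frame: the origin (TCP) lies between the finger pads; the fingertips stand 22 mm ahead of it and the grasp point (between the pads) lies 3 mm ahead of it; z points along the fingers, y is the direction in which the jaws open and shut (so a half turn about z gives the same grasp; the last joint's range is limited). The gripper opens to 85 mm and grips with 20 to 120 N. Pads are 22 mm wide; open, the fingers measure 114 mm over their backs; the gripper's body (76 mm by 85 mm) begins 54 mm behind the grasp point. The pads swing forward as they close: fully open they stand 13 mm farther back than shut.
Start: joints at [1.107, 0.181, 1.607, -0, 1.354, -0.206], TCP at [0.147, 0.556, 0.253] pointing down, gripper open.
Joint ranges: [-2.99, 2.99], [-0.89, 2.07], [0.3, 2.58], [-1.14, 4.28], [0, 2.63], [-3.12, 3.12]. Speed limits (rad/s): [2.57, 2.57, 3.01, 3.14, 3.14, 3.14].

## Interface

Orientations are given as a unit quaternion [w, x, y, z].
In Python, from station import robot, gripper_to, kin, eyes, workorder, finder gives the robot as it stands. Calls block until the motion is done:
- robot.move_ptp(position, orientation): joint-space move of the TCP to a pose.
- robot.movel(position, rot=None, velocity=0.15, stop_force=None): straight line of the TCP; rot=None keeps the orientation; velocity is the mean speed in m/s. With stop_force (N) it stops when the force on the tool has changed by that much, and returns True; else False.
- robot.move_joints(angles): joint-space move.
- gripper_to(opening, squeeze=None): opening from 0.0 (shut) to 1.0 (fully open); squeeze is the grip in N (None keeps the last); returns when the fingers have stopped.
- robot.sleep(seconds).
- kin.solve_ik(position, orientation): joint angles nearest the present ones, or None.
- robot.sense(): the state.
- eyes.read_camera(name): name is "scene" or "side" or "wrist"; returns (picture, depth): 400x640x3 uint8, red, green, blue; 400x640 float32, m along the optical axis (not along the pixel's ray), 0 where there is no reading.
- eyes.get_calibration(name): a dict with "fx", "fy", "cx", "cy" (pixels), "extrinsics" (4x4, takes a point from world to camera coordinates). Camera axes: x right, y down, z forward; pixel columns grow to the right and rows downward; lengths in m; the calibration is good to about 2 mm. A picture is of the moment at which its call begins: read the wrist's pose just before it. get_calibration takes no time and is no camera call; for the wrist camera it gives the pose at the moment of the call.
A pose or a line that the arm cannot do raises robot.IKError and nothing moves.
- workorder.job_done(): hands the job in, once; it reports no verdict.
Trained networks look in the newest picture that a camera, given by its name, has taken for a name from the list of things; names that differ only in an ending like _2 or _b are one class to them, and where a whole thing is asked for, a point or a joint stands for the part that bears it (a point fixed in the world has none). Each returns a list of dicts, best first, with "conf" (0 to 1); they miss things now and then, are a little off and sometimes report something else, mostly with a low value. They report only what shows in the picture. A call takes as long as a camera call. They do not tell look-alikes from the thing itself.
- finder.spot_in(camera, target): "centre" ([x, y, z] in m, in world coordinates, good to about 4 mm: the middle of the surface that is visible of it).
The state is a dict: "time": time; "joints": joint angles; "qvel": joint speeds; "joint_torque": joint torques, N m; "tool_pos": TCP position; "tool_rot": TCP orientation; "contact_force": force on the tool from outside, world axes, zero at the start; "torque": the same for the moment, N m; "width": opening from 0.0 (shut) to 1.0 (fully open).
Only numpy, scipy, OpenCV 4.12 (cv2) and the standard library are available. Lean on these libraries where they do the work, as an engineer would, in place of code of your own. Each camera call takes 0.05 s, during which the arm holds its last target. There are 200 camera calls.

## Working session

There is one attempt and no reset: what is moved stays moved. The work goes in short steps, each a Python script; the robot and the scene stay as the last script left them, time stands still between calls to the robot, and variables do not carry over. Pictures are saved under pics/ and viewed, about 12 in all and at most 16, crops included, and the job is handed in when it is done.

```bash
ls; mkdir -p pics; python3 - <<'E'
from station import robot, gripper_to, kin, eyes, workorder, finder
import cv2,numpy as np
for c in ("scene","side"):
    p,d=eyes.read_camera(c); cv2.imwrite(f"pics/{c}0.png",p[:,:,::-1]); np.save(f"pics/{c}0.npy",d)
    k=eyes.get_calibration(c); print(c,k["fx"],k["cx"],k["cy"],np.linalg.inv(k["extrinsics"])[:3].round(3).tolist())
    for t in ("spanner","ring_center","stand_top","spacer1","head","shaft_foot","jar","tin","reel","meter","screwdriver"):
        try: print(t,[(np.round(x["centre"],3).tolist(),round(x["conf"],2)) for x in finder.spot_in(c,t)])
        except Exception as e: print(t,e)
print(robot.sense())
E
```

```text
pics
scene 362.61590350762987 318.7469564534802 201.55825785519576 [[-0.066, 0.767, -0.638, 1.158], [0.998, 0.059, -0.032, 0.033], [0.013, -0.639, -0.769, 0.74]]
spanner [([0.617, 0.386, 0.044], 0.9), ([0.55, 0.292, 0.067], 0.77), ([0.52, -0.395, 0.012], 0.74), ([0.637, 0.224, 0.054], 0.72), ([0.456, 0.225, 0.044], 0.64), ([0.518, 0.395, 0.047], 0.6), ([0.378, 0.403, 0.034], 0.49)]
ring_center [([0.599, 0.091, 0.031], 0.85), ([0.439, 0.093, 0.02], 0.56)]
stand_top [([0.555, 0.289, 0.023], 0.98)]
spacer1 [([0.522, -0.292, 0.012], 0.58), ([0.439, -0.36, 0.014], 0.54), ([0.521, -0.395, 0.016], 0.45)]
head []
shaft_foot [([0.615, 0.029, 0.015], 0.84)]
jar [([0.745, -0.223, 0.047], 0.93)]
tin [([0.71, 0.297, 0.028], 0.96), ([0.775, 0.075, 0.045], 0.74)]
reel [([0.519, -0.394, 0.013], 0.46), ([0.554, 0.289, 0.024], 0.26)]
meter [([0.376, 0.402, 0.033], 0.95), ([0.776, 0.075, 0.047], 0.65)]
screwdriver [([0.548, 0.292, 0.069], 0.68), ([0.443, 0.093, 0.024], 0.65), ([0.558, 0.29, 0.026], 0.25)]
side 361.98817086986094 320.4565635232349 197.57246833439834 [[0.866, -0.278, 0.415, 0.12], [-0.49
[... 708 characters left out ...]

{'time': 1.2, 'joints': array([ 1.10671105e+00,  1.80805174e-01,  1.60700686e+00,  4.28468408e-06,
        1.35382621e+00, -2.06296250e-01]), 'qvel': array([-1.24507690e-03, -1.45017891e-03, -5.92915885e-05, -2.02791784e-03,
        4.76882340e-05,  4.56433022e-05]), 'joint_torque': array([-3.02372437e-04, -4.44857419e+01, -3.51674831e+01, -3.20528206e-04,
        9.51998118e-04,  1.41588160e-05]), 'tool_pos': array([0.14657361, 0.55600798, 0.25328223]), 'tool_rot': array([-9.47410159e-06,  1.28538363e-01,  9.91704537e-01, -2.08382928e-05]), 'contact_force': array([ 0.82419341, -0.50724054,  0.69225292]), 'torque': array([ 0.00138408, -0.01743776, -0.00954175]), 'width': 0.9990184261220791}
```

View pics/scene0.png

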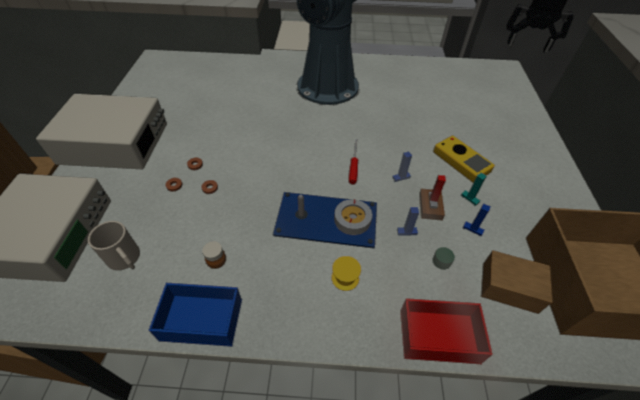

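View pics/side0.png

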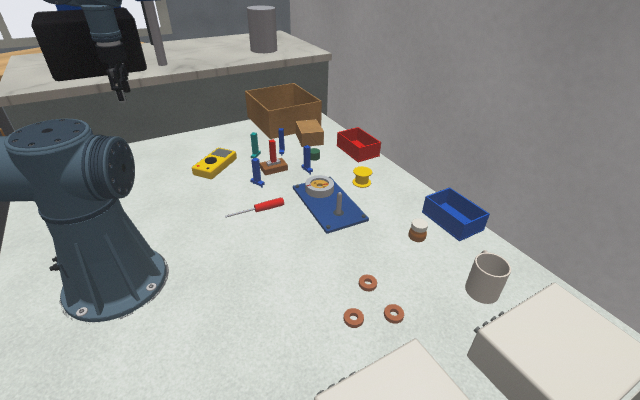

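Candidates for the spanner in the scene image: red at (436,190) standing in the wooden block, which matches the description. The look-alikes are grey-blue (403,167), blue (410,222), turquoise (474,188) and dark blue (479,220). The red screwdriver is at (353,170). There are three spacers at (195,163), (173,184) and (209,187). The drive head is at (325,218). Next I'll take wrist close-ups.

```bash
cat > h.py <<'E'
from station import robot, gripper_to, kin, eyes, workorder, finder
import cv2,numpy as np
def down(a):  # tool x axis at world yaw a, pointing down
    return np.array([0,np.cos(a/2),np.sin(a/2),0])
def snap(name,cam="wrist"):
    k=eyes.get_calibration(cam); p,d=eyes.read_camera(cam)
    cv2.imwrite(f"pics/{name}.png",p[:,:,::-1]); np.savez(f"pics/{name}.npz",p=p,d=d,E=k["extrinsics"],K=[k["fx"],k["fy"],k["cx"],k["cy"]])
    return p,d,k
def load(name):
    z=np.load(f"pics/{name}.npz"); K=z["K"]; return z["p"],z["d"],dict(fx=K[0],fy=K[1],cx=K[2],cy=K[3],extrinsics=z["E"])
def ray(k,u,v,z):  # pixel -> world point on plane z
    C=np.linalg.inv(k["extrinsics"]); o=C[:3,3]
    r=C[:3,:3]@np.array([(u-k["cx"])/k["fx"],(v-k["cy"])/k["fy"],1]); return o+r*(z-o[2])/r[2]
def cloud(d,k):
    v,u=np.mgrid[:d.shape[0],:d.shape[1]]
    P=np.stack([(u-k["cx"])/k["fx"]*d,(v-k["cy"])/k["fy"]*d,d],-1)
    C=np.linalg.inv(k["extrinsics"]); return P@C[:3,:3].T+C[:3,3]
def proj(k,P):
    q=k["extrinsics"]@np.append(P,1); return k["fx"]*q[0]/q[2]+k["cx"],k["fy"]*q[1]/q[2]+k["cy"]
E
python3 - <<'E'
from h import *
print(eyes.get_calibration("wrist")["extrinsics"].round(3).tolist(), eyes.get_calibration("wrist")["fx"])
a=-np.pi/2
for n,p in (("w_span",(0.48,0.29,0.32)),("w_ring",(0.53,0.09,0.28)),("w_spc",(0.43,-0.35,0.28))):
    robot.move_ptp(p,down(0.)); snap(n); s=robot.sense(); print(n,s["time"],s["joints"].round(2),np.linalg.inv(eyes.get_calibration("wrist")["extrinsics"])[:3].round(3).tolist())
ims=[cv2.imread(f"pics/{n}.png") for n in ("w_span","w_ring")]
cv2.imwrite("pics/m1.png",cv2.resize(np.vstack(ims),(480,600)))
E
```

```text
[[0.255, 0.967, 0.0, -0.575], [0.923, -0.244, 0.297, -0.038], [0.287, -0.075, -0.955, 0.378], [0.0, 0.0, 0.0, 1.0]] 317.3930640765172
w_span 3.075 [0.33 0.1  1.56 0.   1.48 1.9 ] [[0.001, -0.955, -0.297, 0.555], [-1.0, -0.001, 0.0, 0.29], [-0.001, 0.297, -0.955, 0.439]]
w_ring 3.975 [-0.05  0.07  1.67  0.    1.4   1.52] [[0.001, -0.955, -0.296, 0.606], [-1.0, -0.001, 0.001, 0.091], [-0.001, 0.296, -0.955, 0.4]]
w_spc 5.675 [-0.9   0.11  1.63  0.    1.4   0.67] [[0.001, -0.955, -0.297, 0.506], [-1.0, -0.001, 0.0, -0.349], [-0.001, 0.297, -0.955, 0.399]]
```

View pics/m1.png

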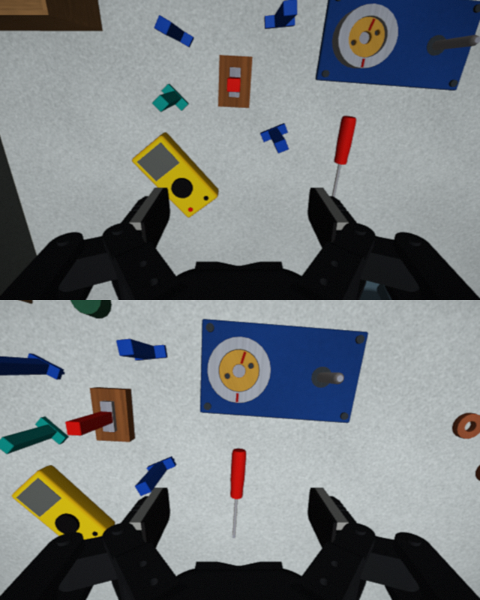

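The wrist views confirm the red handle in the block at (233,85), with four blue/turquoise look-alikes around it. The ring is at (238,370), with its line near 12:30 and the collar line at 6:00, so about 2.8 rad remain. Next I measure the block and spanner numerically.

```bash
python3 - <<'E'
from h import *
p,d,k=load("w_span"); W=cloud(d,k); hsv=cv2.cvtColor(p,cv2.COLOR_RGB2HSV); H,S,V=cv2.split(hsv)
reg=(np.abs(W[...,0]-.55)<.08)&(np.abs(W[...,1]-.29)<.06)
red=reg&((H<5)|(H>174))&(S>180)&(V>60)
top=red&(W[...,2]>0.1); print("red top",top.sum(),W[top].mean(0),cv2.minAreaRect((W[top][:,:2]*1000).astype(np.float32)))
br=reg&(W[...,2]>.016)&(W[...,2]<.028)
c=cv2.morphologyEx(br.astype(np.uint8),cv2.MORPH_OPEN,np.ones((3,3)))>0
print("block",cv2.minAreaRect((W[c][:,:2]*1000).astype(np.float32)),np.median(W[c][:,2]))
p,d,k=load("w_ring"); W=cloud(d,k); z=W[...,2]
reg=(np.abs(W[...,0]-.6)<.07)&(np.abs(W[...,1]-.09)<.07)
rim=reg&(z>.036)&(z<.046); print("collar",cv2.minEnclosingCircle((W[rim][:,:2]*1000).astype(np.float32)),np.median(z[rim]))
sh=(np.abs(W[...,0]-.6)<.05)&(np.abs(W[...,1]+.04)<.05)&(z>.07); print("shaft top",sh.sum(),W[sh].mean(0),z[sh].max())
c=p[30:130,250:380]; 
c=p[60:160,250:380]; cv2.imwrite("pics/ringc.png",cv2.resize(c[:,:,::-1],None,fx=5,fy=5,interpolation=cv2.INTER_CUBIC))
p,d,k=load("w_spc"); W=cloud(d,k); H,S,V=cv2.split(cv2.cvtColor(p,cv2.COLOR_RGB2HSV))
m=((H<15)&(S>100)&(W[...,2]>.007)&(W[...,2]<.02)).astype(np.uint8)
n,l,st,ce=cv2.connectedComponentsWithStats(m)
for i in range(1,n):
    if st[i,4]>100: q=W[l==i]; print("spc",st[i,4],cv2.minEnclosingCircle((q[:,:2]*1000).astype(np.float32)),np.median(q[:,2]))
cv2.imwrite("pics/spc.png",p[:,:,::-1])
E
```

```text
red top 312 [0.53839462 0.29721718 0.11586058] ((542.1185302734375, 296.95196533203125), (17.17852210998535, 26.607561111450195), 89.95740509033203)
block ((565.9120483398438, 287.82916259765625), (73.08683776855469, 154.02825927734375), 72.446533203125) 0.020782828053400426
collar ((606.211181640625, 90.24427795410156), 45.88567352294922) 0.03872570166323361
shaft top 221 [ 0.5971308  -0.0371646   0.07926616] 0.08469998593935418
spc 891 ((518.2156372070312, -296.825927734375), 21.363096237182617) 0.010764145155771121
spc 875 ((516.4446411132812, -395.53955078125), 21.22640037536621) 0.01073493585319335
spc 719 ((433.8516845703125, -361.1406555175781), 21.159725189208984) 0.010731069102183355
```

View pics/ringc.png

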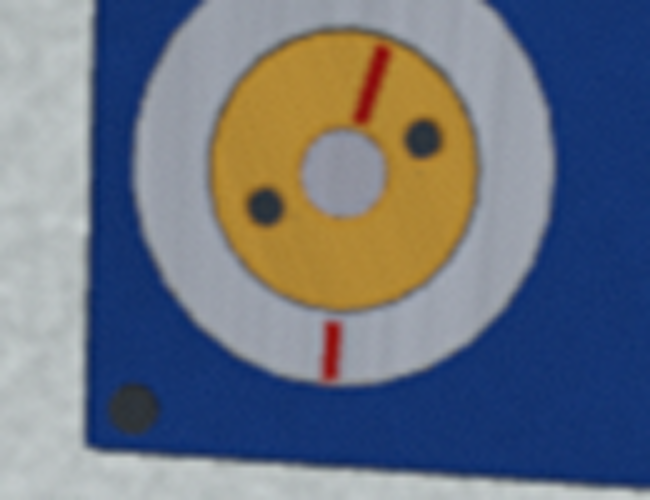

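The ring holes in the crop are at (265,207) and (423,138), and the ring line at (372,85) is perpendicular to the hole line. The collar line is at (332,350). Now I refine the block by colour, then grasp.

```bash
cat >> h.py <<'E'
def block(name):
    p,d,k=load(name); W=cloud(d,k); H,S,V=cv2.split(cv2.cvtColor(p,cv2.COLOR_RGB2HSV))
    m=((H>5)&(H<20)&(S>80)&(np.abs(W[...,0]-.55)<.07)&(np.abs(W[...,1]-.29)<.06)&(W[...,2]>.015)).astype(np.uint8)
    n,l,st,ce=cv2.connectedComponentsWithStats(m); i=1+np.argmax(st[1:,4])
    cs,_=cv2.findContours((l==i).astype(np.uint8),0,2); c=max(cs,key=len)[:,0]
    q=np.array([ray(k,u,v,.022)[:2] for u,v in c])*1000
    return cv2.minAreaRect(q.astype(np.float32))
E
python3 - <<'E'
from h import *
print(block("w_span"))
p,d,k=load("w_span"); H,S,V=cv2.split(cv2.cvtColor(p,cv2.COLOR_RGB2HSV))
W=cloud(d,k); v,u=np.nonzero(((H<5)|(H>174))&(S>180)&(np.abs(W[...,0]-.55)<.04)&(np.abs(W[...,1]-.29)<.03)&(W[...,2]>.03))
print(len(u),[ray(k,a,b,.112).round(4) for a,b in ((u.min(),v.min()),(u.max(),v.max()))])
print(u.min(),u.max(),v.min(),v.max()); print(W[v.min():v.max()+1:2,(u.min()+u.max())//2,:].round(3)[:, [0,2]].tolist())
E
```

```text
((537.6698608398438, 297.32843017578125), (53.55992889404297, 83.6207275390625), 87.0734634399414)
319 [array([0.5475, 0.3052, 0.112 ]), array([0.4312, 0.1362, 0.112 ])]
303 458 103 213
[[0.545, -0.002], [0.542, -0.002], [0.54, -0.001], [0.537, -0.003], [0.534, -0.002], [0.532, 0.0], [0.529, -0.002], [0.527, -0.001], [0.524, -0.002], [0.521, -0.002], [0.519, 0.001], [0.516, -0.001], [0.513, -0.001], [0.511, -0.001], [0.508, -0.001], [0.505, -0.002], [0.502, -0.002], [0.5, -0.001], [0.497, -0.002], [0.494, -0.001], [0.492, -0.001], [0.489, 0.0], [0.486, -0.001], [0.483, -0.001], [0.48, -0.002], [0.478, -0.001], [0.475, -0.001], [0.472, -0.001], [0.469, -0.0], [0.466, -0.002], [0.463, -0.001], [0.46, -0.003], [0.462, 0.018], [0.459, 0.018], [0.457, 0.019], [0.454, 0.019], [0.451, 0.019], [0.448, 0.019], [0.44, -0.001], [0.437, -0.003], [0.434, -0.001], [0.459, 0.097], [0.457, 0.099], [0.455, 0.098], [0.452, 0.099], [0.45, 0.098], [0.448, 0.099], [0.446, 0.101], [0.443, 0.098], [0.407, -0.001], [0.403, -0.003], [0.401, -0.001], [0.397, -0.003], [0.394, -0.003], [0.391, -0.001], [0.388, -0.0]]
```

```bash
python3 - <<'E'
from h import *
a=-0.05; q=down(a); B=np.array([.5377,.2973])
robot.move_ptp([*B,.20],q); gripper_to(0.5,60)
print(robot.movel([*B,.090],velocity=.1,stop_force=8), robot.sense()["tool_pos"])
gripper_to(0.0,80); robot.sleep(.2); s=robot.sense(); print(s["width"],s["tool_pos"],s["contact_force"],s["torque"])
robot.movel([*B,.17],velocity=.08); s=robot.sense(); print(s["width"],s["contact_force"],s["time"])
o=np.array([np.cos(a),np.sin(a)])*-.08
robot.movel([*(B+o),.17],velocity=.1); robot.sleep(.3); snap("v_blk"); print(robot.sense()["tool_pos"])
E
```

```text
False [0.53833968 0.29750289 0.09087873]
0.19920134796944092 [0.53834987 0.29755985 0.09092162] [-0.67994493  0.24720306  6.8065875 ] [ 0.00207885  0.08052908 -0.0737563 ]
0.19688750712116765 [-0.51544934  0.48120978 -2.91121511] 11.4583
[0.45801814 0.30119367 0.16988771]
```

View pics/v_blk.png

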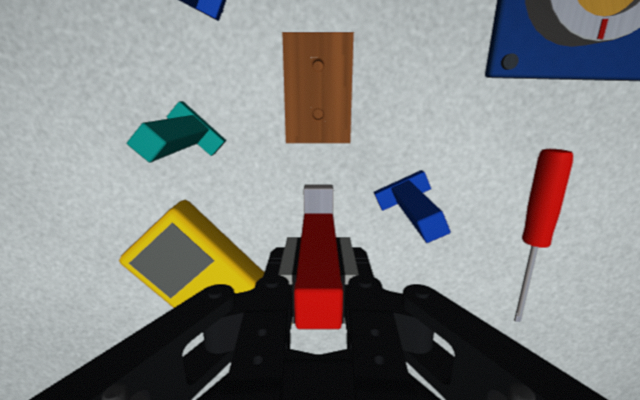

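```bash
cat >> h.py <<'E'
def R2(a): return np.array([[np.cos(a),-np.sin(a)],[np.sin(a),np.cos(a)]])
def holes(name,guess,z,r=7,show=True):
    "dark-hole centroids near guessed pixels -> world xy on plane z"
    p,d,k=load(name); g=cv2.cvtColor(p,cv2.COLOR_RGB2GRAY).astype(float); out=[]
    for u,v in guess:
        for _ in range(4):
            u0,v0=int(round(u))-r,int(round(v))-r; w=g[v0:v0+2*r+1,u0:u0+2*r+1]
            w=np.clip(np.percentile(w,70)*.8-w,0,None); yy,xx=np.mgrid[:2*r+1,:2*r+1]
            u,v=u0+(w*xx).sum()/w.sum(),v0+(w*yy).sum()/w.sum()
        out.append(ray(k,u,v,z)[:2]); print("hole px",round(u,1),round(v,1))
    return np.array(out)
E
python3 - <<'E'
from h import *
b=block("v_blk"); print("block",b)
hb=np.array([ray(load("v_blk")[2],u,v,.022)[:2] for u,v in ((318,65),(318,114))]); print(hb,hb.mean(0),np.linalg.norm(hb[0]-hb[1]))
h=holes("w_ring",[(303,101.4),(334.6,87.6)],.032); d=h[0]-h[1]; yr=np.arctan2(d[1],d[0]); c=h.mean(0); print("ring",c,yr,np.linalg.norm(d))
p=c+R2(yr)@[-.08,0]; q=down(yr)
s=robot.sense(); robot.movel([.458,.3,.27],velocity=.15)
robot.move_ptp([*p,.27],q); robot.movel([*p,.18],velocity=.1); robot.sleep(.3); snap("v_ring"); s=robot.sense(); print(s["tool_pos"],s["tool_rot"],s["joints"].round(2),s["time"])
E
```

```text
block ((537.5955810546875, 297.275634765625), (53.93424606323242, 83.51929473876953), 87.09032440185547)
[[0.55593522 0.29601058]
 [0.51868671 0.29790868]] [0.53731096 0.29695963] 0.03729683609355618
hole px 302.6 100.9
hole px 334.2 87.3
ring [0.60648055 0.09066955] 1.9604174401699517 0.037768385057843155
[0.63702438 0.01664749 0.18037499] [2.65423940e-04 5.56863224e-01 8.30604155e-01 1.31678960e-04] [-0.16  0.38  1.51  0.    1.25 -0.55] 17.1417
```

View pics/v_ring.png

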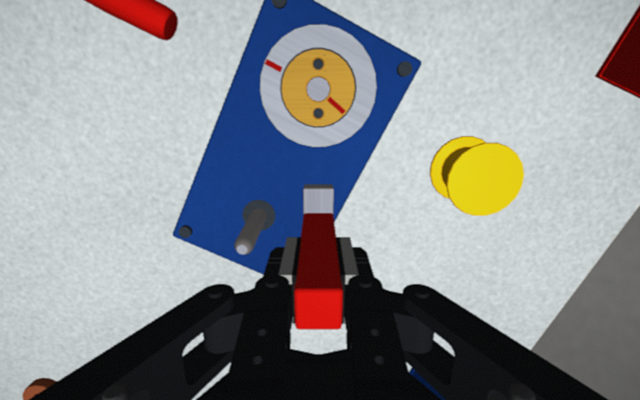

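The spanner is held. The ring holes show at (318,64) and (318,113), nearly the same pixels the block holes had. Next I insert under force watch.

```bash
python3 - <<'E'
from h import *
h=holes("v_ring",[(318,64),(318,113)],.032,r=6); d=h[0]-h[1]; yr=np.arctan2(d[1],d[0]); c=h.mean(0); print("ring",c,yr,np.linalg.norm(d))
mb=np.array([.5375,.29715]); bg=R2(-.05).T@(mb-np.array([.53835,.29756])); print("b+g",bg)
t=c-R2(yr)@bg; q=down(yr); np.save("ring.npy",[*c,yr,*t]); print("target",t)
s=robot.sense(); robot.movel([s["tool_pos"][0],s["tool_pos"][1],.2]); robot.movel([*t,.2],q); robot.movel([*t,.125],velocity=.1); robot.sleep(.3)
print(robot.sense()["tool_pos"],robot.sense()["contact_force"])
hit=robot.movel([*t,.102],velocity=.02,stop_force=10); s=robot.sense(); print(hit,s["tool_pos"],s["contact_force"],s["torque"],s["time"])
E
```

```text
hole px 317.8 63.3
hole px 317.8 112.8
ring [0.60637682 0.09070981] 1.9604292121665838 0.037657549677795984
b+g [-0.00082845 -0.00045197]
target [0.60564404 0.09130448]
[0.60595791 0.09130707 0.12561024] [ 0.60825669 -0.09323674 -2.20724675]
False [0.60579437 0.09129455 0.10221565] [ 0.25493289 -0.40618985 -1.77929726] [ 0.03152039 -0.02897813 -0.05308963] 20.6167
```

```bash
python3 - <<'E'
from h import *
s=robot.sense(); j0=np.array(s["joints"]); t0=s["torque"][2]
for i in range(1,17):
    j=j0.copy(); j[5]+=min(.2*i,3.0); robot.move_joints(j); robot.sleep(.15); s=robot.sense()
    dj=s["joints"][5]-j0[5]; print(round(j[5]-j0[5],2),round(dj,3),(s["tool_pos"]*1e3).round(1),s["contact_force"].round(1),s["torque"].round(3),round(s["width"],3))
    if abs(s["torque"][2]-t0)>.9: break
    if i>=15: break
print(s["time"]); snap("v_turn")
p=cv2.imread("pics/v_turn.png"); cv2.imwrite("pics/turn.png",p)
E
```

```text
0.2 0.197 [606.   91.3 102.4] [ 0.5  0.1 -3.3] [ 0.082 -0.227  0.065] 0.199
0.4 0.397 [606.   91.3 102.4] [ 2.8  1.7 -2. ] [ 0.111 -0.424  0.046] 0.199
0.6 0.597 [606.   91.3 102.4] [ 2.2  0.4 -1.7] [ 0.198 -0.665 -0.011] 0.197
0.8 0.797 [606.   91.2 102.4] [ 2.6  1.2 -1.3] [ 0.174 -0.782  0.052] 0.197
1.0 0.997 [606.   91.2 102.4] [ 3.   0.4 -2.3] [ 0.002 -0.873  0.05 ] 0.2
1.2 1.197 [606.   91.2 102.3] [ 3.9  0.3 -0.8] [-0.087 -0.921  0.046] 0.2
1.4 1.397 [605.9  91.2 102.3] [ 4.4 -1.1  0.1] [-0.237 -1.009  0.05 ] 0.203
1.6 1.597 [605.8  91.2 102.2] [ 3.8 -2.9 -0.1] [-0.307 -0.94   0.086] 0.194
1.8 1.797 [605.7  91.2 102.2] [ 3.5 -1.7 -0.5] [-0.473 -0.904  0.094] 0.202
2.0 1.997 [605.6  91.3 102.1] [ 4.  -1.9  0.2] [-0.542 -0.745  0.026] 0.2
2.2 2.197 [605.5  91.3 102. ] [ 2.7 -1.2 -1.4] [-0.491 -0.538  0.005] 0.196
2.4 2.397 [605.4  91.5 102. ] [ 1.8 -1.3 -1.5] [-0.313 -0.379  0.054] 0.203
2.6 2.597 [605.5  91.4 102. ] [ 0.9 -0.  -2.9] [-0.116 -0.205  0.01 ] 0.203
2.8 2.797 [605.6  91.4 102.1] [ 0.7 -1.  -3. ] [-0.025 -0.274  0.043] 0.198
3.0 2.997 [605.9  91.3 102.2] [ 1.3 -0.3 -3. ] [ 0.028 -0.519  0.033] 0.202
27.4917
```

View pics/turn.png

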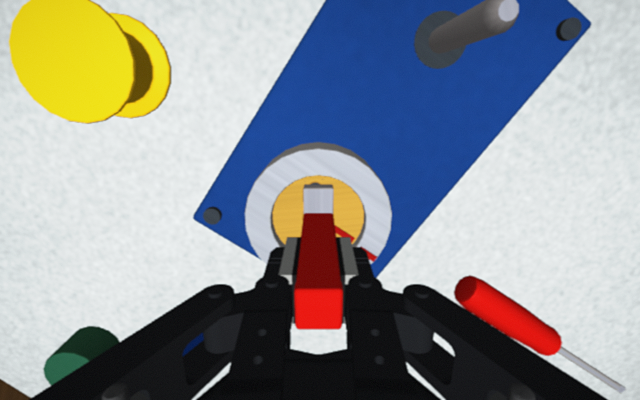

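The ring and collar lines at (345,232) and (372,255) are nearly in line, but the stop hasn't been felt yet. I'll keep turning in small steps until the torque rises.

```bash
python3 - <<'E'
from h import *
s=robot.sense(); j0=np.array(s["joints"]); t0=s["torque"][2]
for i in range(1,11):
    j=j0.copy(); j[5]+=.04*i; robot.move_joints(j); robot.sleep(.15); s=robot.sense()
    print(round(.04*i,2),round(s["joints"][5]-j0[5],3),s["contact_force"].round(1),s["torque"].round(3),(s["tool_pos"]*1e3).round(1))
    if abs(s["torque"][2]-t0)>.8: break
robot.sleep(.3);snap("v_turn2"); p=cv2.imread("pics/v_turn2.png")[140:300,220:420]; cv2.imwrite("pics/turn2.png",cv2.resize(p,None,fx=4,fy=4,interpolation=cv2.INTER_CUBIC)[:600])
print(s["joints"][5],s["time"])
E
```

```text
0.04 0.039 [ 2.6  0.2 -2.7] [-0.014 -0.467  0.713] [605.9  91.3 102.2]
0.08 0.079 [ 2.3 -0.2 -2.8] [-0.04  -0.492  1.428] [605.9  91.3 102.2]
2.642449457041838 28.3417
```

View pics/turn2.png

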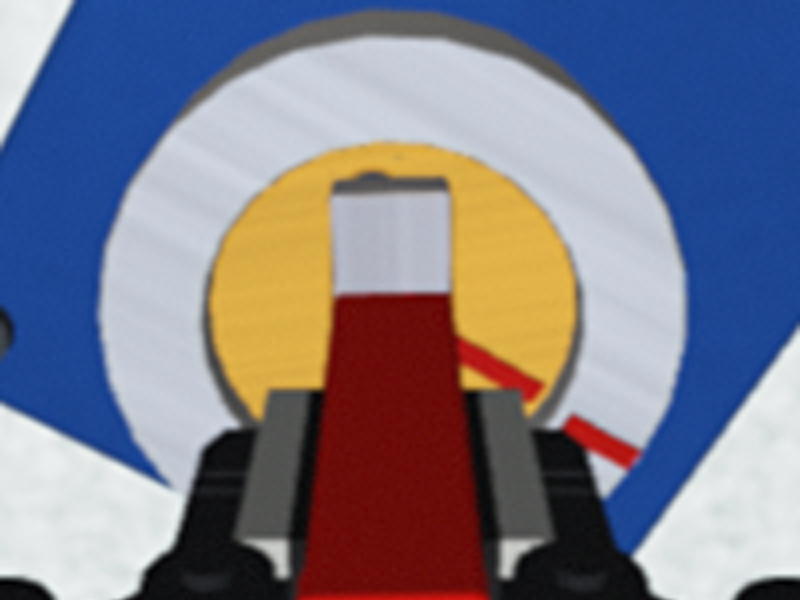

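The lines meet and the torque rose to 1.4 N m, so the ring is hard on its stop. Next I relieve the torque, lift out and park the spanner.

```bash
python3 - <<'E'
from h import *
s=robot.sense(); j=np.array(s["joints"]); j[5]-=.13; robot.move_joints(j); robot.sleep(.2); s=robot.sense(); print(s["torque"])
p=s["tool_pos"]; robot.movel([p[0],p[1],.20],velocity=.08); s=robot.sense(); print(s["contact_force"],s["width"])
B=[.53835,.29756]; robot.move_ptp([*B,.20],down(-.05)); robot.movel([*B,.115],velocity=.1); robot.sleep(.4)
print(robot.sense()["tool_pos"],robot.sense()["contact_force"])
hit=robot.movel([*B,.0900],velocity=.02,stop_force=10); robot.sleep(.2); s=robot.sense(); print(hit,s["tool_pos"],s["contact_force"],s["torque"],s["time"])
E
```

```text
[-0.00862969  0.0340235  -0.00380422]
[ 0.31425587  0.58615457 -2.19860717] 0.19813407815451736
[0.53844596 0.29762165 0.11528262] [-0.52292817 -0.37988389 -2.34096812]
True [0.53816547 0.29755847 0.09089307] [-1.2181864   0.01201032  5.81996142] [-0.03483853  0.0946855   0.00347589] 34.2
```

```bash
cat >> h.py <<'E'
def spacers(name,k0=None):
    p,d,k=load(name); W=cloud(d,k); H,S,V=cv2.split(cv2.cvtColor(p,cv2.COLOR_RGB2HSV)); out=[]
    m=((H<15)&(S>100)&(W[...,2]>.006)&(W[...,2]<.02)).astype(np.uint8)
    n,l,st,ce=cv2.connectedComponentsWithStats(m)
    for i in range(1,n):
        if st[i,4]>300:
            c,r=cv2.minEnclosingCircle((W[l==i][:,:2]*1000).astype(np.float32)); out.append((c[0]/1e3,c[1]/1e3,r))
    return out
def shaft(name):
    "axis from depth: shaft points below the taper"
    p,d,k=load(name); W=cloud(d,k); m=(np.abs(W[...,0]-.597)<.025)&(np.abs(W[...,1]+.038)<.025)&(W[...,2]>.078)&(W[...,2]<.095)
    q=(W[m][:,:2]*1e3).astype(np.float32); return cv2.minEnclosingCircle(q),W[m].mean(0),len(q)
E
python3 - <<'E'
from h import *
gripper_to(.45,60); robot.sleep(.2); s=robot.sense(); B=s["tool_pos"]; robot.movel([B[0],B[1],.22],velocity=.1)
snap("p_blk0"); 
robot.movel([.458,.301,.22],velocity=.15); snap("p_blk"); 
for n,y in (("sh0",0.),("sh1",np.pi)):
    P=np.array([.597,-.038])-R2(y)@[.075,0]; robot.move_ptp([*P,.18],down(y)); robot.sleep(.3); snap(n); print(n,shaft(n),robot.sense()["joints"].round(2))
    p,d,k=load(n); print(proj(k,[.597,-.038,.084]))
robot.move_ptp([.43,-.35,.28],down(0.)); robot.sleep(.2); snap("spc1"); print(spacers("spc1"),robot.sense()["time"])
a=cv2.imread("pics/p_blk.png")[0:300,170:470]
b=[cv2.resize(cv2.imread(f"pics/{n}.png")[:200,170:470],None,fx=1,fy=1) for n in ("sh0","sh1")]
cv2.imwrite("pics/m2.png",np.hstack([np.vstack([a,np.zeros((100,300,3),np.uint8)]),np.vstack(b)]))
E
```

```text
sh0 (((596.7088623046875, -39.07716751098633), 7.02800989151001), array([ 0.59689231, -0.03926038,  0.08124798]), 324) [-0.3   0.15  1.8   0.    1.19  1.27]
(np.float64(318.9759076602372), np.float64(96.11127498690645))
sh1 (((597.26953125, -38.688934326171875), 7.064930438995361), array([ 0.59717542, -0.03876168,  0.08124921]), 322) [-0.23  0.46  1.4  -0.    1.28 -1.8 ]
(np.float64(318.5513013039931), np.float64(96.23306972012475))
[(0.5178763427734375, -0.29666824340820314, 21.271623611450195), (0.5164639282226563, -0.39522390747070313, 21.07537269592285), (0.43374526977539063, -0.361328857421875, 21.06590461730957)] 43.9583
```

View pics/m2.png

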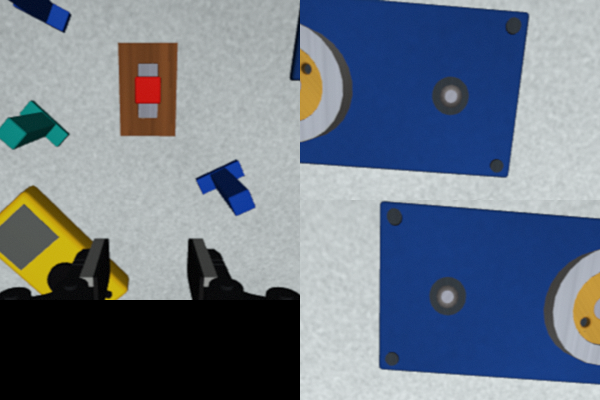

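The spanner is upright in its block at (148,90). The shaft measures (0.597, -0.039), and the two opposite views agree to within 0.6 mm. Now the first spacer.

```bash
python3 - <<'E'
from h import *
c=[x for x in spacers("spc1") if x[0]<.47][0][:2]
robot.move_ptp([*c,.10],down(0.)); gripper_to(.65,40); robot.sleep(.3)
hit=robot.movel([*c,.016],velocity=.03,stop_force=5); robot.sleep(.2); s=robot.sense(); print("touch",hit,s["tool_pos"],s["contact_force"])
z=s["tool_pos"][2]+.003; robot.movel([*c,z],velocity=.03)
gripper_to(0.,40); robot.sleep(.2); s=robot.sense(); print(s["width"],s["tool_pos"],s["contact_force"])
robot.movel([*c,.16],velocity=.1); robot.sleep(.2); s=robot.sense(); print(s["width"],s["contact_force"],s["time"],z); snap("g1")
E
```

```text
touch True [ 0.43376695 -0.36133151  0.01797484] [-0.26326433  1.46290069  6.7351068 ]
0.4880595304041618 [ 0.43383254 -0.36138403  0.02124191] [-0.71213372  1.16326829  5.28088115]
0.48335172559974043 [-0.54387384  0.27621606 -0.9631435 ] 50.5167 0.02097483724044895
```

View pics/g1.png

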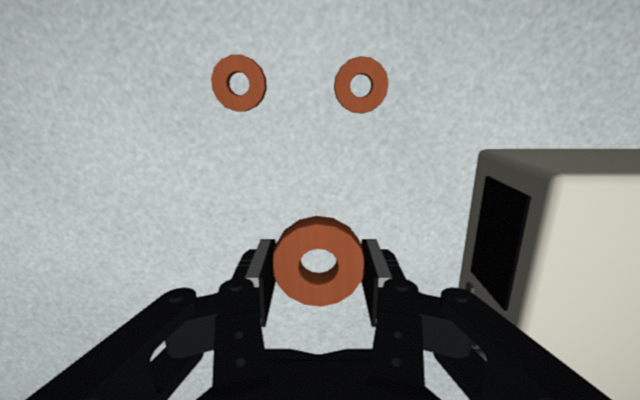

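The first spacer is held flat at (318,260). Next I lower it over the shaft, then do the other two with a fresh look before each grasp.

```bash
cat >> h.py <<'E'
S=np.array([.597,-.0389])
def place(i):
    robot.move_ptp([*S,.15],down(0.)); robot.movel([*S,.115],velocity=.1); robot.sleep(.3); s=robot.sense(); P=S*2-s["tool_pos"][:2] if False else S
    zt=.021+.012+.012*i+.002
    hit=robot.movel([*P,zt],velocity=.04,stop_force=12); s=robot.sense(); print("place",i,hit,s["tool_pos"].round(4),s["contact_force"].round(1),"target",round(zt,3))
    return hit
def release():
    gripper_to(.65,40); robot.sleep(.2); p=robot.sense()["tool_pos"]; robot.movel([p[0],p[1],.16],velocity=.1)
def pick(c):
    robot.move_ptp([*c,.08],down(0.)); gripper_to(.65,40); robot.movel([*c,.021],velocity=.06,stop_force=8)
    gripper_to(0.,40); robot.sleep(.2); s=robot.sense(); print("pick",s["width"],s["tool_pos"].round(4)); robot.movel([*c,.16],velocity=.12); print(robot.sense()["width"])
E
python3 - <<'E'
from h import *
if not place(0):
    release()
    P=S-[.075,0]; robot.move_ptp([*P,.18],down(0.)); robot.sleep(.2); snap("st0")
    robot.move_ptp([.43,-.35,.28],down(0.)); robot.sleep(.2); snap("spc2"); print(spacers("spc2"),robot.sense()["time"])
    cv2.imwrite("pics/m3.png",np.hstack([cv2.imread("pics/st0.png")[:300,150:490],cv2.imread("pics/spc2.png")[:300,100:540]]))
E
```

```text
place 0 False [ 0.5972 -0.039   0.0352] [-0.  -0.1  0. ] target 0.035
[(0.5179730224609375, -0.2967607727050781, 21.256460189819336), (0.516312744140625, -0.395142822265625, 21.096954345703125)] 58.9583
```

```bash
ls pics/m3.png
```

```text
pics/m3.png
```

View pics/m3.png

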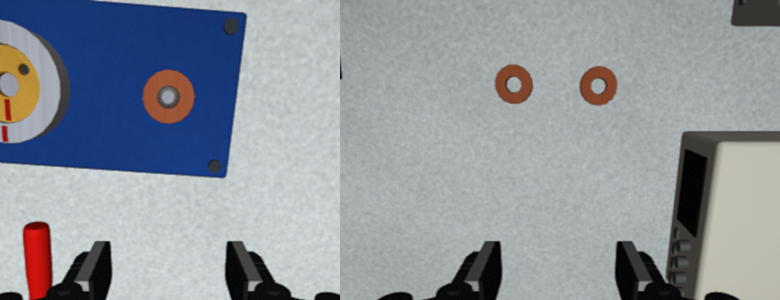

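The first spacer lies on the shaft at (168,96). Two are left on the bench, and the ring and collar lines match at (5,110) and (5,133). I'll look again just before each grasp.

```bash
python3 - <<'E'
from h import *
ok=True
for i in (1,2):
    robot.move_ptp([.43,-.35,.28],down(0.)); robot.sleep(.15); snap(f"look{i}"); L=spacers(f"look{i}"); print(L)
    if len(L)!=3-i: print("odd count"); ok=False; break
    pick(L[0][:2])
    if robot.sense()["width"]<.4: print("missed"); ok=False; break
    if place(i): print("blocked"); ok=False; break
    release()
if ok:
    P=S-[.10,0]; robot.move_ptp([*P,.22],down(0.)); robot.sleep(.2); snap("st2")
    p,d,k=load("st2"); W=cloud(d,k); H,Sa,V=cv2.split(cv2.cvtColor(p,cv2.COLOR_RGB2HSV))
    m=(H<15)&(Sa>100)&(np.hypot(W[...,0]-S[0],W[...,1]-S[1])<.03)&(W[...,2]>.04); q=W[m]; print("top",m.sum(),q[:,2].min(),np.median(q[:,2]),q[:,2].max(),cv2.minEnclosingCircle((q[:,:2]*1e3).astype(np.float32)))
    robot.move_ptp([.3,.35,.35],down(0.)); robot.sleep(.2)
    snap("e_scene","scene"); snap("e_side","side")
    for c in ("scene","side"): print(c,[(np.round(x["centre"],3).tolist(),round(x["conf"],2)) for x in finder.spot_in(c,"spacer1")])
    A=cv2.resize(cv2.imread("pics/e_scene.png")[130:260,150:500],(800,297)); B=cv2.resize(cv2.imread("pics/e_side.png")[110:240,180:530],(800,297))
    cv2.imwrite("pics/m4.png",np.vstack([A,B])); cv2.imwrite("pics/st2c.png",p[:300,150:490,::-1])
print(robot.sense()["time"])
E
```

```text
[(0.518093017578125, -0.29672125244140624, 21.36099624633789), (0.5163654174804687, -0.3952619934082031, 21.210805892944336)]
pick 0.49332076986985235 [ 0.5186 -0.2972  0.022 ]
0.4955114790260785
place 1 False [ 0.5972 -0.0389  0.0473] [ 0.7 -0.6 -0.4] target 0.047
[(0.5162650756835937, -0.3951941833496094, 21.061813354492188)]
pick 0.49666113178153193 [ 0.5168 -0.3957  0.0221]
0.4947262745765497
place 2 False [ 0.5972 -0.0389  0.0593] [-0.5 -0.9 -0.6] target 0.059
top 1703 0.040491632156861024 0.04677689187263456 0.3383084560102204 ((595.7666015625, -39.22721481323242), 22.527202606201172)
scene [([0.605, -0.04, 0.05], 0.68), ([0.614, -0.041, 0.021], 0.57), ([0.618, -0.038, 0.031], 0.46)]
side [([0.588, 0.015, 0.016], 0.72), ([0.59, -0.051, 0.029], 0.55)]
82.7417
```

View pics/m4.png

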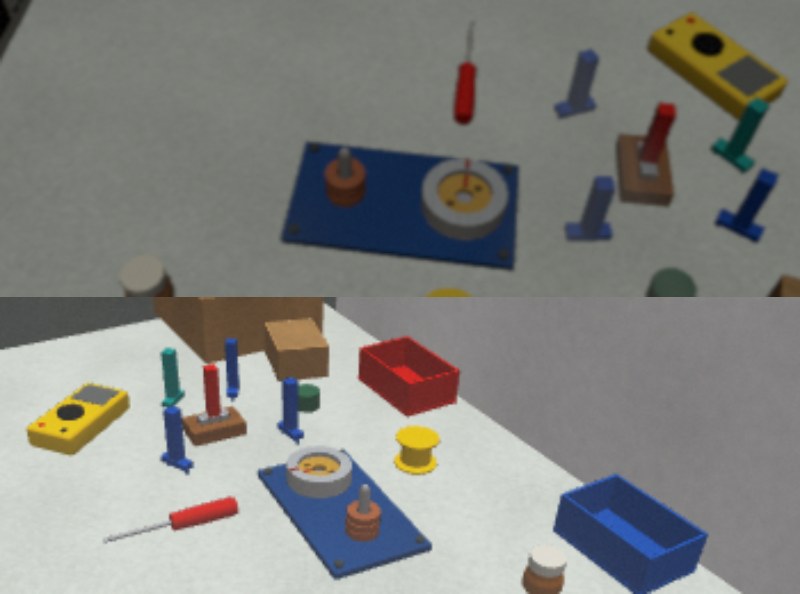

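View pics/st2c.png

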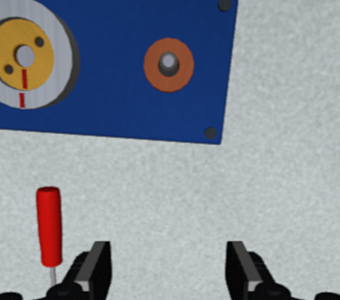

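All checks are good: three spacers flat in one stack, the red lines meeting, the spanner upright and the bystanders in place. Handing in.

```bash
python3 -c "
from h import *
print(workorder.job_done(), robot.sense()['time'])"
```

```text
the job is handed in; nothing more can be done
the job is handed in; nothing more can be done
```

The drive head is refitted and the job was handed in at about 83 s of the 210 s allowed; no verdict is reported.

- **Ring:** I took the red spanner from its block, fitted it in the ring and turned it about 3 rad clockwise. The last joint's range allowed this in a single stroke. I stopped when the torque rose to 1.4 N m against the stop. The red lines meet in the close-up and in the last pictures.
- **Spanner:** It is back in its block, bottomed at the same tool height it was taken from (90.9 mm). It stands upright in the last pictures.
- **Spacers:** All three spacers found on the bench are on the shaft in one flat stack. The top face measured about 47 mm above the table (48 mm expected), and the stack is about 1.3 mm off the measured shaft axis.
- **Bystanders:** The screwdriver, jar, tin, reel and multimeter look unmoved in the last pictures; I judged this by eye.

**Disagreement:** the side camera's detector still reported a "spacer" at (0.588, 0.015). That is bare plate, it had given the same false report at the start, and the pictures show nothing there. None of the spacers I still had to pick had been knocked aside when I looked before each grasp.

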